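# Change the filter cassette of the bench dust cleaner

### The arm

A 7-joint arm with a two-finger parallel gripper is mounted at the origin on the work surface. World frame = base frame: x ahead of the robot, y to its left, z up, the work surface at z = 0. Lengths are in m, angles in rad, forces in N, time in s.
With the tool pointing down it reaches from about 0.425 to 0.875 m from the base axis. Payload 4.7 kg.
Tool frame: the origin (TCP) lies midway between the tips of the shut fingers; the grasp point (between the pads) lies 19 mm behind it; z points along the fingers, y is the line along which they close (so a half turn about z gives the same grasp; the last joint's range is limited). The gripper opens to 85 mm and grips with 20 to 120 N. Pads are 22 mm wide; open, the fingers measure 114 mm over their backs; the gripper's body (76 mm by 85 mm) begins 54 mm behind the grasp point. The pads swing forward as they close: fully open they stand 13 mm farther back than shut.
Start: joints at [0.014, 0.321, -0.07, 1.45, 0.023, 1.371, -0.057], TCP at [0.65, -0, 0.231] pointing down, gripper open.
Joint ranges: [-2.86, 2.86], [-0.3, 2.09], [-1.38, 1.24], [0.06, 2.45], [-1.56, 4.7], [0.09, 2.05], [-2.69, 2.69]. Speed limits (rad/s): [2.57, 2.57, 3.14, 3.14, 3.14, 3.14, 3.14].

### API

Orientations are given as a unit quaternion [x, y, z, w].
In Python, from workcell import robot, eyes gives the robot as it stands.
- The arm moves only by the tool arm_command, never from a script. Its argument "commands" is a list of rows, each a list of 7 numbers: the shift along the tool's x, y, z in mm, then the turn, a rotation vector about the tool's x, y, z in rad, then the opening, from 0 (shut) to 1 (fully open). A call has 1 to 8 rows; each row is the pose to reach, as a shift and turn from the pose commanded when the call began, along the tool's axes at that moment; what a row does not reach only later rows make up. A row lasts 1/12 s, in which the tool goes at most 41.7 mm and 7.16 degrees, less where a joint would pass 70% of its speed; a pose out of reach is approached as far as the arm can. A call with a gripper value outside its range is refused whole. The fingers move at their own pace and stop on an object; the grip force is fixed at half the most. Time passes only in rows, so rows that repeat a pose let the fingers close. It gives the time, the measured TCP pose, the force, the opening and the grip force at its end, in the units of the state.
- robot.get_obs(): the state, without advancing time (a new reading comes with each control period).
- eyes.capture(name): name is "scene" or "side" or "wrist"; returns a dict with "image" (384x512x3 uint8, blue, green, red), "vertical_fov" (degrees; the focal length in pixels is half the picture's height over the tangent of half this angle, whatever the lens; pixels are square), "cx", "cy" (the principal point, pixels), "cam_to_world" (4x4, takes a point from camera to world coordinates); the wrist camera has in their place "tool_from_camera" (4x4, takes a point from camera to tool coordinates, whose origin is the TCP and whose axes are the flange's). Camera axes: x right, y down, z forward; pixel columns grow to the right and rows downward; lengths in m; the calibration is good to about 2 mm. The wrist camera is an equidistant fisheye: a pixel r from the principal point sees the ray r / f radians off the axis. A picture is of the moment at which its call begins: read the wrist's pose just before it. There is no depth.
- robot.job_done(): hands the job in; it is judged then, once.
The state is a dict: "clock": time; "joint_positions": joint angles; "joint_vel": joint speeds; "joint_efforts": joint torques, N m; "ee_pos": TCP position; "tcp_rot": TCP orientation; "contact_force": force on the tool from outside, world axes, zero at the start; "ft_torque": the same for the moment, N m; "width": opening from 0.0 (shut) to 1.0 (fully open); "grasp_force": force on a finger pad.
Only numpy, scipy, OpenCV 4.12 (cv2) and the standard library are available. Lean on these libraries where they do the work, as an engineer would, in place of code of your own. Each camera call takes 0.05 s, during which the arm holds its last target. There are 200 camera calls.

### The job

Change the filter cassette in the bench dust cleaner: push the cassette that is in its bay to release the push-push catch, draw it out and stand it upright in the open black tub. Then slide the fresh cassette from the bench into the bay and push it home until the catch holds it down, pressing only as hard as the catch needs. Leave everything else on the bench as it is.

Things in the scene. Friction and masses are not known exactly. Their poses are not given: they have to be found in the camera images.
- unit: Bench dust cleaner: grey steel box 220 (x) x 260 (y) x 150 mm high, louvred front towards the robot, flat top, turned up to 0.35 rad. Origin on the bench under its centre; x to its back, y to its left, z up. It does not move. In the middle of its top is the black-rimmed slot of the filter bay, which goes straight down.
- bay_mouth (a point): Centre of the bay's slot, level with the cleaner's top (150 mm up), axes as the cleaner's. Slot 39 (x) x 83 (y) mm, with a 45 degree lead-in 4 mm wide and deep round it (47 x 91 mm at the top). A cassette has 1.5 mm play on each side. Held, its top lies between 1 mm above and 3 mm below this level: this differs from machine to machine and is not known beforehand.
- bay_seat (a point): Point on the bay's axis, 72 mm below bay_mouth, near which a held cassette's underside rests on a spring carriage. Catch: push the cassette slowly straight down past its held level to the stiff stop, 5 to 16 mm (to be felt), and let go: it rises 27 mm and stands loose or, pushed from there, is held. Each full push changes it over. 1 to 9 N on the way; 11 to 14 N works it, over 20 N spoils it.
- old_center (a point): Centre (35 mm above the underside, 35 mm below the top) of the spent cassette, at first held in the bay. Both cassettes are alike: white plastic frame with white pleats, an upright block 36 (x) x 80 (y) x 70 mm high (z up), 0.16 to 0.33 kg, the same either way round. The upper 22 mm is a smooth solid cap, flat on top, to be gripped across the 36 mm.
- fresh_center (a point): Centre (35 mm above the underside) of the fresh cassette, the same block 36 (x) x 80 (y) x 70 mm (z up), standing upright on the bench to one side of the cleaner, turned up to 0.5 rad.
- tub: Open black plastic tub on the bench on the other side of the cleaner: 200 (x) x 140 (y) x 55 mm high outside, walls and floor 4 mm, inside 192 x 132 mm. Origin on the bench under its centre, z up. Loose, 0.6 kg.
Mind the look-alikes: they are no part of the job. Leave any yellow look-alike of the part that bears old_center alone.

How it is judged:
By the outcome, as a careful person would: the job done as asked, in the order asked, and still so for the second after the job is handed in, with the robot touching nothing.
It also fails if it takes over 72 s, if anything falls off the work surface, if the arm or the gripper's body presses on something with over 40 N, if the wrist force passes 120 N, or if a joint passes its speed limit or range.

## Working session

There is one attempt and no reset: what is moved stays moved. The work goes in short steps, Python scripts to look and compute and a tool call to move; the robot and the scene stay as the last step left them, time stands still between calls to the robot, and variables do not carry over. Pictures are saved under pics/ and viewed, at most 10 in all, crops included, and the job is handed in when it is done.

Besides the shell and the picture viewer there is one more tool, called after "Emit:" in YAML: its name, and indented under it one key for each argument. arm_command: Moves the arm, as the interface text tells. Its arguments: {"type":"object","properties":{"commands":{"type":"array","items":{"type":"array","items":{"type":"number"}}}},"required":["commands"]}

```bash
mkdir -p pics; ls
python3 - <<'E'
from workcell import robot, eyes
import cv2,numpy as np,pickle
o=robot.get_obs();print({k:np.round(v,3) for k,v in o.items()})
d={}
for n in("scene","side","wrist"):
    c=eyes.capture(n);d[n]=c;cv2.imwrite(f"pics/{n}0.png",c["image"]);print(n,{k:np.round(v,3) for k,v in c.items() if k!="image"})
pickle.dump((o,d),open("c0.pkl","wb"))
a=np.hstack([d["scene"]["image"],d["side"]["image"]]);
cv2.imwrite("pics/s0.png",cv2.resize(np.vstack([d["scene"]["image"],d["side"]["image"]]),None,fx=.78,fy=.78))
E
```

```text
pics
{'clock': np.float64(0.0), 'joint_positions': array([ 0.014,  0.322, -0.07 ,  1.452,  0.023,  1.371, -0.057]), 'joint_vel': array([-0.001, -0.001, -0.   ,  0.001,  0.   , -0.001, -0.001]), 'joint_efforts': array([-1.0000e-03, -4.9358e+01, -3.8300e-01, -3.1433e+01,  1.3000e-02,
        1.1000e-02,  0.0000e+00]), 'ee_pos': array([ 0.649, -0.   ,  0.23 ]), 'tcp_rot': array([ 0.707,  0.707, -0.001, -0.001]), 'contact_force': array([ 0.139,  0.097, -0.067]), 'ft_torque': array([-0.011,  0.007, -0.059]), 'grasp_force': np.float64(0.0), 'width': np.float64(1.0)}
scene {'vertical_fov': np.float64(56.119), 'cx': np.float64(254.819), 'cy': np.float64(190.64), 'cam_to_world': array([[ 0.326,  0.562, -0.76 ,  1.215],
       [ 0.945, -0.198,  0.259, -0.223],
       [-0.005, -0.803, -0.596,  0.622],
       [ 0.   ,  0.   ,  0.   ,  1.   ]])}
side {'vertical_fov': np.float64(53.355), 'cx': np.float64(253.193), 'cy': np.float64(186.275), 'cam_to_world': array([[-0.997,  0.063, -0.045,  0.578],
       [ 0.077,  0.799, -0.596,  0.576],
       [-0.001, -0.598, -0.802,  0.892],
       [ 0.   ,  0.   ,  0.   ,  1.   ]])}
wrist {'vertical_fov': np.float64(65.706), 'cx': np.float64(253.904), 'cy': np.float64(196.029), 'tool_from_camera': array([[-0.   , -0.954, -0.301,  0.077],
       [ 1.   , -0.   , -0.   , -0.001],
       [ 0.   , -0.301,  0.954, -0.142],
       [ 0.   ,  0.   ,  0.   ,  1.   ]])}
```

View pics/scene0.png

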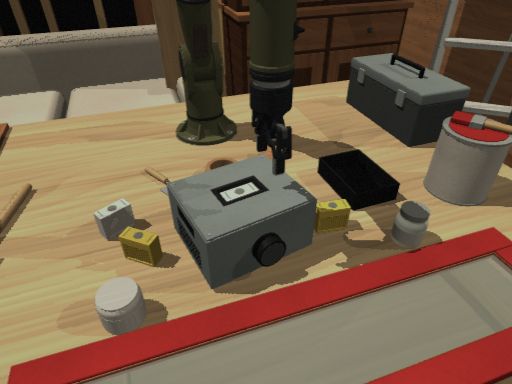

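View pics/wrist0.png

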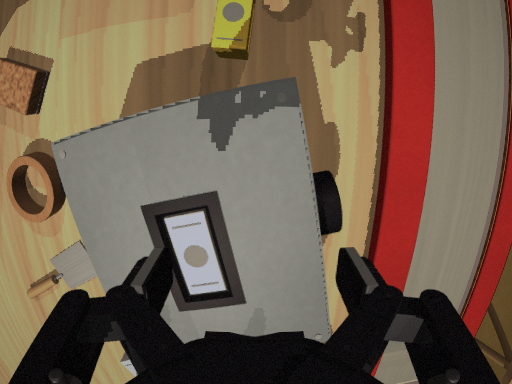

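The scene shows the cleaner in the middle with the spent white cassette at (240,190). The white fresh cassette is at (115,219), yellow look-alikes at (140,247) and (333,216), and the black tub at (358,178). The wrist view shows the bay slot at about (194,252).

View pics/side0.png

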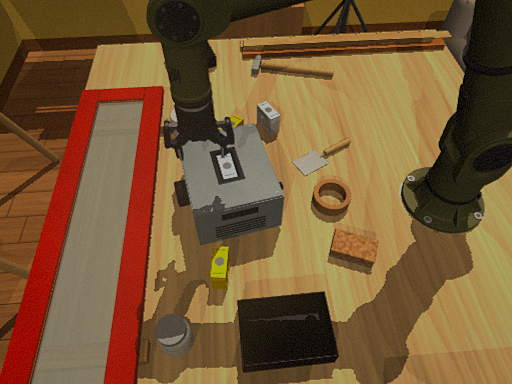

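```bash
cat > h.py <<'E'
import numpy as np,cv2,pickle
from scipy.spatial.transform import Rotation as R
def T(o):
    M=np.eye(4);M[:3,:3]=R.from_quat(o["tcp_rot"]).as_matrix();M[:3,3]=o["ee_pos"];return M
def ray(c,uv,o=None):
    u=np.atleast_2d(np.array(uv,float));f=c["image"].shape[0]/2/np.tan(np.radians(c["vertical_fov"])/2)
    p=(u-[c["cx"],c["cy"]])/f
    if "cam_to_world" in c: M=c["cam_to_world"];d=np.c_[p,np.ones(len(p))]
    else:
        M=T(o)@c["tool_from_camera"];r=np.linalg.norm(p,axis=1,keepdims=True)+1e-9
        d=np.c_[p/r*np.sin(r),np.cos(r)]
    return M[:3,3],d@M[:3,:3].T
def at(c,uv,z,o=None):
    p,d=ray(c,uv,o);return p+d*((z-p[2])/d[:,2])[:,None]
E
python3 - <<'E'
from h import *
o,d=pickle.load(open("c0.pkl","rb"))
w=d["wrist"];s=d["scene"]
np.set_printoptions(precision=3,suppress=True)
im=w["image"]; hsv=cv2.cvtColor(im,cv2.COLOR_BGR2HSV)
# cassette top: bright low-sat region around (194,252)
m=((hsv[...,2]>170)&(hsv[...,1]<60)).astype(np.uint8);
m2=np.zeros_like(m);m2[195:305,150:245]=m[195:305,150:245]
cs=max(cv2.findContours(m2,0,2)[0],key=cv2.contourArea).reshape(-1,2)
q=at(w,cs,.149,o);b=cv2.minAreaRect((q[:,:2]*1000).astype(np.float32));print("old",b)
q=at(w,[[54,143],[296,78],[330,340]],.15,o);print("unit corners",q)
q=at(w,[[141,206],[217,191],[245,303],[182,311]],.15,o);print("rim",q,q.mean(0))
cv2.imwrite("pics/fr.png",cv2.resize(np.hstack([s["image"][180:280,80:180],d["side"]["image"][:100,:100]]),None,fx=4,fy=4))
E
```

```text
old ((598.1112060546875, -47.422607421875), (34.00340270996094, 77.98231506347656), 11.19987678527832)
unit corners [[ 0.472  0.056  0.15 ]
 [ 0.68   0.098  0.15 ]
 [ 0.729 -0.152  0.15 ]]
rim [[ 0.554 -0.002  0.15 ]
 [ 0.62   0.011  0.15 ]
 [ 0.64  -0.097  0.15 ]
 [ 0.579 -0.11   0.15 ]] [ 0.598 -0.049  0.15 ]
```

The side view shows the spent cassette at (227,165), the fresh white one at (267,117), and the yellow ones at (236,122) and (220,268). The tub is at (287,330). White candidates are scene (115,219) for the fresh cassette and (240,190) for the spent one in the bay. Both match the description; the yellow ones are decoys.

Run:
```python
from h import *
o,d=pickle.load(open("c0.pkl","rb"))
s=d["scene"];e=d["side"]
np.set_printoptions(precision=3,suppress=True)
print("fresh top scene",at(s,[[111,207]],.07),"side",at(e,[[265,108]],.07))
c=at(e,[[238,301],[325,292],[337,354],[243,369]],.055);print("tub",c,c.mean(0))
c=at(s,[[319,159],[358,150],[397,187],[360,207]],.055);print("tub",c,c.mean(0))
print("yellow",at(s,[[140,235],[333,205]],.07))
a=s["image"][190:270,90:170];b=e["image"][90:170,200:280]
cv2.imwrite("pics/fr.png",cv2.resize(np.hstack([a,b]),None,fx=5,fy=5,interpolation=2))
```

```text
fresh top scene [[ 0.458 -0.334  0.07 ]] side [[ 0.47  -0.341  0.07 ]]
tub [[0.589 0.27  0.055]
 [0.391 0.264 0.055]
 [0.392 0.397 0.055]
 [0.586 0.41  0.055]] [0.49  0.335 0.055]
tub [[0.405 0.257 0.055]
 [0.398 0.395 0.055]
 [0.602 0.387 0.055]
 [0.643 0.248 0.055]] [0.512 0.322 0.055]
yellow [[ 0.582 -0.276  0.07 ]
 [ 0.63   0.178  0.07 ]]
```

View pics/fr.png

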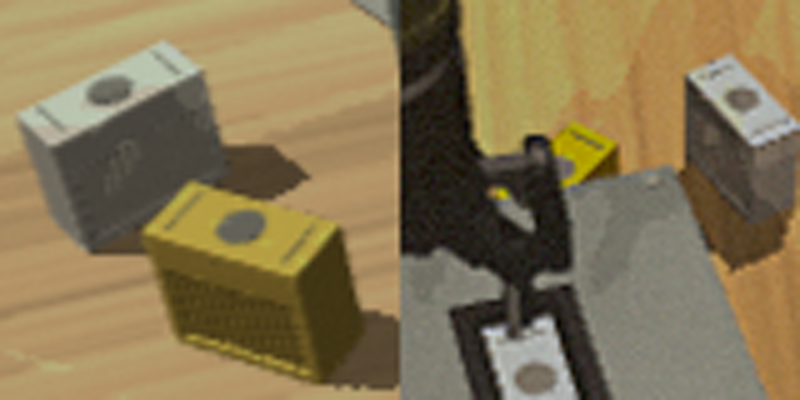

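The crop confirms it: the fresh cassette is white, at left in the scene and upper right in the side view, next to the yellow decoy. I'll move above the bay with the fingers shut.

Emit:
arm_command:
  commands:
    - [-20,-20,0,0,0,-0.1,0]
    - [-47,-51,0,0,0,-0.195,0]
    - [-47,-51,0,0,0,-0.195,0]
    - [-47,-51,30,0,0,-0.195,0]
    - [-47,-51,60,0,0,-0.195,0]
    - [-47,-51,68,0,0,-0.195,0]
    - [-47,-51,68,0,0,-0.195,0]
    - [-47,-51,68,0,0,-0.195,0]

```text
clock: 0.82
ee_pos: [0.5992, -0.0469, 0.1637]
tcp_rot: [0.635, 0.773, -0.0, -0.0]
contact_force: [1.0, -0.0, 0.3]
width: 0.002
grasp_force: 0.0
```

Emit:
arm_command:
  commands:
    - [0,0,3,0,0,0,0]
    - [0,0,6,0,0,0,0]
    - [0,0,9,0,0,0,0]
    - [0,0,11,0,0,0,0]
    - [0,0,12,0,0,0,0]
    - [0,0,13,0,0,0,0]
    - [0,0,13,0,0,0,0]

```text
clock: 1.4
ee_pos: [0.5989, -0.0471, 0.1502]
tcp_rot: [0.635, 0.773, -0.0, -0.0]
contact_force: [-0.0, -0.7, -0.1]
width: -0.002
grasp_force: 0.0
```

Emit:
arm_command:
  commands:
    - [0,0,0.5,0,0,0,0]
    - [0,0,1,0,0,0,0]
    - [0,0,1.5,0,0,0,0]
    - [0,0,2,0,0,0,0]
    - [0,0,2.5,0,0,0,0]
    - [0,0,3,0,0,0,0]
    - [0,0,3,0,0,0,0]

```text
clock: 1.98
ee_pos: [0.599, -0.047, 0.1472]
tcp_rot: [0.635, 0.773, -0.0, -0.0]
contact_force: [0.1, 0.3, 0.1]
width: -0.0
grasp_force: 0.0
```

Emit:
arm_command:
  commands:
    - [0,0,0.5,0,0,0,0]
    - [0,0,1,0,0,0,0]
    - [0,0,1.5,0,0,0,0]
    - [0,0,2,0,0,0,0]
    - [0,0,2.5,0,0,0,0]
    - [0,0,3,0,0,0,0]
    - [0,0,3,0,0,0,0]

```text
clock: 2.57
ee_pos: [0.5991, -0.047, 0.1446]
tcp_rot: [0.635, 0.773, 0.0, 0.0]
contact_force: [-0.7, 0.5, 4.9]
width: 0.0
grasp_force: 2.4
```

Emit:
arm_command:
  commands:
    - [0,0,0.3,0,0,0,0]
    - [0,0,0.6,0,0,0,0]
    - [0,0,0.9,0,0,0,0]
    - [0,0,1.2,0,0,0,0]
    - [0,0,1.5,0,0,0,0]
    - [0,0,1.5,0,0,0,0]

```text
clock: 3.07
ee_pos: [0.5991, -0.047, 0.1428]
tcp_rot: [0.635, 0.773, 0.0, 0.0]
contact_force: [0.2, -0.3, 4.7]
width: -0.003
grasp_force: 2.4
```

Emit:
arm_command:
  commands:
    - [0,0,0.3,0,0,0,0]
    - [0,0,0.6,0,0,0,0]
    - [0,0,0.9,0,0,0,0]
    - [0,0,0.9,0,0,0,0]

```text
clock: 3.4
ee_pos: [0.5991, -0.047, 0.1419]
tcp_rot: [0.635, 0.773, 0.0, 0.0]
contact_force: [-2.0, -0.2, 4.3]
width: -0.0
grasp_force: 2.4
```

Emit:
arm_command:
  commands:
    - [0,0,0.3,0,0,0,0]
    - [0,0,0.6,0,0,0,0]
    - [0,0,0.9,0,0,0,0]
    - [0,0,0.9,0,0,0,0]

```text
clock: 3.73
ee_pos: [0.5991, -0.047, 0.1411]
tcp_rot: [0.635, 0.773, 0.0, 0.0]
contact_force: [-0.9, -0.5, 4.6]
width: -0.002
grasp_force: 2.5
```

Emit:
arm_command:
  commands:
    - [0,0,0.3,0,0,0,0]
    - [0,0,0.7,0,0,0,0]
    - [0,0,0.7,0,0,0,0]

```text
clock: 3.98
ee_pos: [0.5991, -0.047, 0.1404]
tcp_rot: [0.635, 0.773, 0.0, 0.0]
contact_force: [-0.5, 0.5, 5.1]
width: -0.004
grasp_force: 2.6
```

Emit:
arm_command:
  commands:
    - [0,0,0.3,0,0,0,0]
    - [0,0,0.7,0,0,0,0]
    - [0,0,0.7,0,0,0,0]

```text
clock: 4.23
ee_pos: [0.5991, -0.0471, 0.1398]
tcp_rot: [0.635, 0.773, 0.0, 0.0]
contact_force: [-0.7, -0.1, 5.7]
width: 0.001
grasp_force: 2.6
```

Emit:
arm_command:
  commands:
    - [0,0,0.3,0,0,0,0]
    - [0,0,0.7,0,0,0,0]
    - [0,0,0.7,0,0,0,0]

```text
clock: 4.48
ee_pos: [0.5991, -0.047, 0.139]
tcp_rot: [0.635, 0.773, 0.0, 0.0]
contact_force: [-1.3, -0.1, 5.1]
width: 0.002
grasp_force: 2.7
```

Emit:
arm_command:
  commands:
    - [0,0,0.3,0,0,0,0]
    - [0,0,0.7,0,0,0,0]
    - [0,0,0.7,0,0,0,0]

```text
clock: 4.73
ee_pos: [0.5992, -0.047, 0.1387]
tcp_rot: [0.635, 0.773, 0.0, 0.0]
contact_force: [-1.7, -0.2, 6.8]
width: -0.003
grasp_force: 3.4
```

Emit:
arm_command:
  commands:
    - [0,0,0.3,0,0,0,0]
    - [0,0,0.3,0,0,0,0]

```text
clock: 4.9
ee_pos: [0.5992, -0.0471, 0.1386]
tcp_rot: [0.635, 0.773, 0.0, 0.0]
contact_force: [-1.5, 0.6, 7.2]
width: 0.002
grasp_force: 3.7
```

Emit:
arm_command:
  commands:
    - [0,0,0.3,0,0,0,0]
    - [0,0,0.7,0,0,0,0]
    - [0,0,0.7,0,0,0,0]

```text
clock: 5.15
ee_pos: [0.5994, -0.047, 0.1382]
tcp_rot: [0.635, 0.773, 0.0, 0.0]
contact_force: [-1.0, -0.8, 8.1]
width: -0.005
grasp_force: 4.5
```

Emit:
arm_command:
  commands:
    - [0,0,0.4,0,0,0,0]
    - [0,0,0.8,0,0,0,0]
    - [0,0,1.2,0,0,0,0]
    - [0,0,1.2,0,0,0,0]

```text
clock: 5.48
ee_pos: [0.5996, -0.0469, 0.1378]
tcp_rot: [0.635, 0.773, 0.001, 0.001]
contact_force: [-3.5, -0.0, 11.2]
width: 0.001
grasp_force: 5.9
```

Emit:
arm_command:
  commands:
    - [0,0,0.3,0,0,0,0]
    - [0,0,0.6,0,0,0,0]
    - [0,0,0.6,0,0,0,0]

```text
clock: 5.73
ee_pos: [0.5998, -0.047, 0.1375]
tcp_rot: [0.635, 0.773, 0.001, 0.001]
contact_force: [-3.9, -0.2, 14.2]
width: -0.0
grasp_force: 6.6
```

Emit:
arm_command:
  commands:
    - [0,0,-1,0,0,0,0]
    - [0,0,-2.5,0,0,0,0]
    - [0,0,-4.5,0,0,0,0]
    - [0,0,-7,0,0,0,0]
    - [0,0,-9.5,0,0,0,0]
    - [0,0,-12,0,0,0,0]
    - [0,0,-15,0,0,0,0]
    - [0,0,-18,0,0,0,0]

```text
clock: 6.4
ee_pos: [0.599, -0.047, 0.1535]
tcp_rot: [0.635, 0.773, -0.0, -0.0]
contact_force: [0.1, -1.1, 3.1]
width: 0.002
grasp_force: 1.4
```

Emit:
arm_command:
  commands:
    - [0,0,-5,0,0,0,0]
    - [0,0,-10,0,0,0,0]
    - [0,0,-16,0,0,0,0]
    - [0,0,-22,0,0,0,0]
    - [0,0,-40,0,0,0,0.5]
    - [0,0,-70,0,0,0,1]
    - [0,0,-90,0,0,0,1]
    - [0,0,-90,0,0,0,1]

```text
clock: 7.07
ee_pos: [0.6012, -0.0471, 0.2489]
tcp_rot: [0.635, 0.773, 0.002, 0.003]
contact_force: [0.7, -0.1, 0.2]
width: 0.568
grasp_force: 0.0
```

```bash
cat > old.py <<'E'
from h import *
from workcell import robot, eyes
np.set_printoptions(precision=4,suppress=True)
import sys
def look(z,box,name,thr=150):
    o=robot.get_obs();w=eyes.capture("wrist");cv2.imwrite(f"pics/{name}.png",w["image"])
    hsv=cv2.cvtColor(w["image"],cv2.COLOR_BGR2HSV)
    m=((hsv[...,2]>thr)&(hsv[...,1]<50)).astype(np.uint8)
    x0,y0,x1,y1=box;m2=np.zeros_like(m);m2[y0:y1,x0:x1]=m[y0:y1,x0:x1]
    cs=max(cv2.findContours(m2,0,2)[0],key=cv2.contourArea).reshape(-1,2)
    q=at(w,cs,z,o);b=cv2.minAreaRect((q[:,:2]*1000).astype(np.float32));print(np.round(o["ee_pos"],4),"px",cs.min(0),cs.max(0),b)
    return o,w
E
python3 - <<'E'
from old import *
look(.174,(120,150,400,384),"w1")
E
```

```text
[ 0.6012 -0.0471  0.2489] px [225 158] [271 252] ((597.3787841796875, -48.47345733642578), (34.664241790771484, 78.26921844482422), 11.276444435119629)
```

View pics/w1.png

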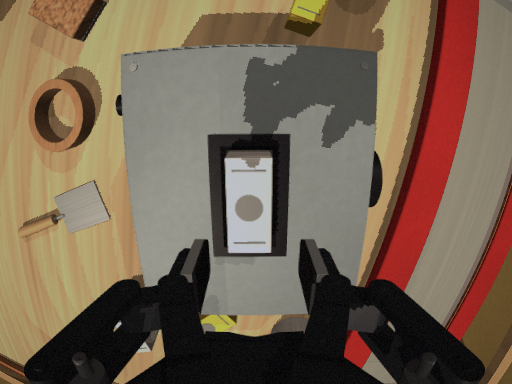

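The cassette has risen and stands clear of the slot, at (248,205). Next I descend to grip it.

Emit:
arm_command:
  commands:
    - [-1,-1.8,0,0,0,0,1]
    - [-1,-1.8,20,0,0,0,1]
    - [-1,-1.8,45,0,0,0,1]
    - [-1,-1.8,60,0,0,0,1]
    - [-1,-1.8,60,0,0,0,1]
    - [-1,-1.8,60,0,0,0,1]

```text
clock: 7.62
ee_pos: [0.596, -0.0484, 0.1815]
tcp_rot: [0.635, 0.773, -0.001, -0.002]
contact_force: [0.0, -0.1, -0.2]
width: 1.002
grasp_force: 0.0
```

Emit:
arm_command:
  commands:
    - [0,0,10,0,0,0,1]
    - [0,0,22,0,0,0,1]
    - [0,0,29,0,0,0,1]
    - [0,0,31,0,0,0,1]
    - [0,0,31,0,0,0,0.6]
    - [0,0,31,0,0,0,0.5]

```text
clock: 8.12
ee_pos: [0.5976, -0.0484, 0.1525]
tcp_rot: [0.635, 0.773, 0.0, 0.0]
contact_force: [0.6, 0.4, -0.7]
width: 0.748
grasp_force: 0.0
```

Emit:
arm_command:
  commands:
    - [0,0,0,0,0,0,0.4]
    - [0,0,0,0,0,0,0.3]
    - [0,0,0,0,0,0,0.2]
    - [0,0,0,0,0,0,0]
    - [0,0,0,0,0,0,0]
    - [0,0,0,0,0,0,0]

```text
clock: 8.62
ee_pos: [0.5979, -0.0484, 0.1529]
tcp_rot: [0.635, 0.773, 0.0, 0.001]
contact_force: [1.2, 0.4, 2.6]
width: 0.408
grasp_force: 65.6
```

Emit:
arm_command:
  commands:
    - [0,0,-3,0,0,0,0]
    - [0,0,-9,0,0,0,0]
    - [0,0,-18,0,0,0,0]
    - [0,0,-30,0,0,0,0]
    - [0,0,-45,0,0,0,0]
    - [0,0,-65,0,0,0,0]
    - [0,0,-90,0,0,0,0]
    - [0,0,-110,0,0,0,0]

```text
clock: 9.28
ee_pos: [0.5974, -0.0485, 0.2652]
tcp_rot: [0.635, 0.773, 0.0, 0.001]
contact_force: [0.3, 0.2, -1.7]
width: 0.401
grasp_force: 65.2
```

Emit:
arm_command:
  commands:
    - [20,-2,-5,0,0,0.0,0]
    - [55,-5,-5,0,0,0.05,0]
    - [95,-8,-5,0,0,0.1,0]
    - [135,-11,-5,0,0,0.15,0]
    - [175,-14,-5,0,0,0.195,0]
    - [215,-17,-5,0,0,0.195,0]
    - [255,-20,-5,0,0,0.195,0]
    - [280,-22,-5,0,0,0.195,0]

```text
clock: 9.95
ee_pos: [0.5192, 0.2272, 0.2689]
tcp_rot: [0.705, 0.709, 0.001, -0.001]
contact_force: [-0.3, 1.7, -2.9]
width: 0.403
grasp_force: 65.2
```

Run:
```python
from old import *
o=robot.get_obs();w=eyes.capture("wrist");cv2.imwrite("pics/w2.png",w["image"]);pickle.dump((o,w),open("c2.pkl","wb"));print(o["ee_pos"],o["tcp_rot"])
```

```text
[0.5192 0.2272 0.2689] [ 0.7053  0.7089  0.0009 -0.0008]
```

View pics/w2.png

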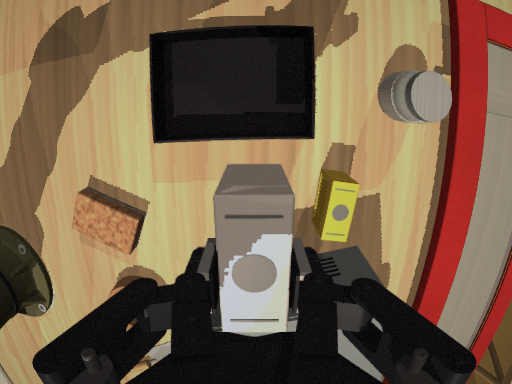

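The tub rim corners are at about (151,35), (313,27), (314,138) and (154,142). The cassette is held at (253,270).

Run:
```python
from old import *
o,w=pickle.load(open("c2.pkl","rb"))
q=at(w,[[151,35],[313,27],[314,138],[154,142]],.055,o);c=q.mean(0);print(q,c)
v=q[1]-q[0]+q[2]-q[3];print(np.degrees(np.arctan2(v[1],v[0])),np.linalg.norm(v)/2)
print("shift tool mm",T(o)[:3,:3].T@(c-o["ee_pos"])*1000)
```

```text
[[0.392  0.3985 0.055 ]
 [0.5882 0.4043 0.055 ]
 [0.5914 0.267  0.055 ]
 [0.3939 0.2629 0.055 ]] [0.4914 0.3332 0.055 ]
1.4531907255338545 0.19691086268696434
shift tool mm [105.5718 -27.325  214.1249]
```

Emit:
arm_command:
  commands:
    - [40,-10,0,0,0,0,0]
    - [75,-20,0,0,0,0,0]
    - [105,-27,0,0,0,0,0]
    - [105,-27,35,0,0,0,0]
    - [105,-27,75,0,0,0,0]
    - [105,-27,110,0,0,0,0]
    - [105,-27,140,0,0,0,0]
    - [105,-27,140,0,0,0,0]

```text
clock: 10.67
ee_pos: [0.491, 0.3236, 0.1213]
tcp_rot: [0.707, 0.707, -0.006, -0.001]
contact_force: [-1.4, -0.6, -3.4]
width: 0.41
grasp_force: 65.0
```

Emit:
arm_command:
  commands:
    - [5,0,0,0,0,0,0]
    - [5,0,0,0,0,0,0]
    - [5,0,20,0,0,0,0]
    - [5,0,40,0,0,0,0]
    - [5,0,55,0,0,0,0]
    - [5,0,60,0,0,0,0]
    - [5,0,60,0,0,0,0]

```text
clock: 11.25
ee_pos: [0.4953, 0.3326, 0.0686]
tcp_rot: [0.707, 0.707, 0.001, 0.0]
contact_force: [0.1, 0.1, -1.7]
width: 0.408
grasp_force: 65.3
```

Emit:
arm_command:
  commands:
    - [0,0,4,0,0,0,0]
    - [0,0,8,0,0,0,0]
    - [0,0,11,0,0,0,0]
    - [0,0,13,0,0,0,0]
    - [0,0,13,0,0,0,0]

```text
clock: 11.67
ee_pos: [0.4946, 0.332, 0.0544]
tcp_rot: [0.707, 0.707, -0.0, 0.0]
contact_force: [0.3, 0.8, -2.0]
width: 0.401
grasp_force: 65.4
```

Emit:
arm_command:
  commands:
    - [0,0,0.4,0,0,0,0]
    - [0,0,0.8,0,0,0,0]
    - [0,0,1.2,0,0,0,0]
    - [0,0,1.2,0,0,0,0]

```text
clock: 12.0
ee_pos: [0.4947, 0.3321, 0.0542]
tcp_rot: [0.707, 0.707, 0.0, 0.0]
contact_force: [-2.1, -1.0, 5.2]
width: 0.404
grasp_force: 66.1
```

Emit:
arm_command:
  commands:
    - [0,0,-0.5,0,0,0,0.5]
    - [0,0,-0.5,0,0,0,0.7]
    - [0,0,-0.5,0,0,0,1]
    - [0,0,-0.5,0,0,0,1]
    - [0,0,-0.5,0,0,0,1]
    - [0,0,-0.5,0,0,0,1]

```text
clock: 12.5
ee_pos: [0.4947, 0.3321, 0.0536]
tcp_rot: [0.707, 0.707, 0.0, 0.0]
contact_force: [-0.2, -0.1, 0.0]
width: 1.0
grasp_force: 0.0
```

Emit:
arm_command:
  commands:
    - [0,0,-10,0,0,0,1]
    - [0,0,-30,0,0,0,1]
    - [0,0,-60,0,0,0,1]
    - [0,0,-95,0,0,0,1]
    - [0,0,-130,0,0,0,1]
    - [0,0,-165,0,0,0,1]
    - [0,0,-200,0,0,0,1]
    - [0,0,-200,0,0,0,1]

```text
clock: 13.17
ee_pos: [0.4974, 0.3345, 0.2632]
tcp_rot: [0.707, 0.707, 0.007, 0.002]
contact_force: [0.6, 0.8, 0.6]
width: 1.003
grasp_force: 0.0
```

Run:
```python
from old import *
o,w=look(.074,(100,60,420,384),"w3",120)
s=eyes.capture("side");cv2.imwrite("pics/side1.png",s["image"])
cv2.imwrite("pics/v3.png",np.hstack([cv2.resize(w["image"],(400,300)),cv2.resize(s["image"],(400,300))]))
```

```text
[0.4974 0.3345 0.2632] px [234 143] [265 210] ((493.86724853515625, 331.4775695800781), (35.91299819946289, 79.56211853027344), 0.5221000909805298)
```

View pics/v3.png

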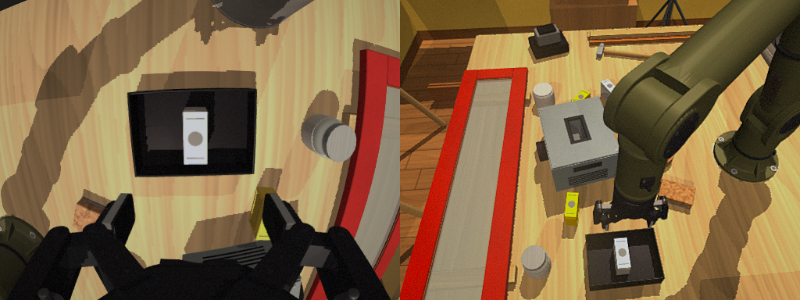

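The spent cassette stands upright in the tub, at wrist (194,137). Next I move to the fresh one.

Emit:
arm_command:
  commands:
    - [-35,0,0,0,0,0,1]
    - [-75,0,0,0,0,0,1]
    - [-116,0,0,0,0,0,1]
    - [-157,0,0,0,0,0,1]
    - [-198,0,0,0,0,0,1]
    - [-239,0,0,0,0,0,1]
    - [-280,0,0,0,0,0,1]
    - [-320,0,0,0,0,0,1]

```text
clock: 13.93
ee_pos: [0.4933, 0.0098, 0.2526]
tcp_rot: [0.707, 0.707, -0.001, -0.001]
contact_force: [0.8, -0.6, -0.4]
width: 1.001
grasp_force: 0.0
```

Emit:
arm_command:
  commands:
    - [-41,-4,0,0,0,0,1]
    - [-82,-8,0,0,0,0,1]
    - [-123,-12,0,0,0,0,1]
    - [-164,-16,0,0,0,0,1]
    - [-205,-20,0,0,0,0,1]
    - [-246,-24,0,0,0,0,1]
    - [-287,-28,0,0,0,0,1]
    - [-320,-30,0,0,0,0,1]

```text
clock: 14.6
ee_pos: [0.4624, -0.3111, 0.2525]
tcp_rot: [0.708, 0.706, -0.001, -0.001]
contact_force: [0.6, -0.7, 0.2]
width: 1.0
grasp_force: 0.0
```

Emit:
arm_command:
  commands:
    - [0,0,0,0,0,0,1]
    - [0,0,0,0,0,0,1]
    - [0,0,0,0,0,0,1]

```text
clock: 14.85
ee_pos: [0.4644, -0.3067, 0.2525]
tcp_rot: [0.707, 0.707, 0.0, -0.001]
contact_force: [0.3, -0.1, 0.0]
width: 1.003
grasp_force: 0.0
```

Run:
```python
from old import *
o,w=look(.07,(100,60,420,384),"w4",120)
print(o["tcp_rot"])
```

```text
[ 0.4644 -0.3067  0.2525] px [222 161] [280 231] ((460.5976257324219, -332.77557373046875), (35.318870544433594, 79.31472778320312), 27.834060668945312)
[ 0.7069  0.7073  0.0001 -0.0013]
```

View pics/w4.png

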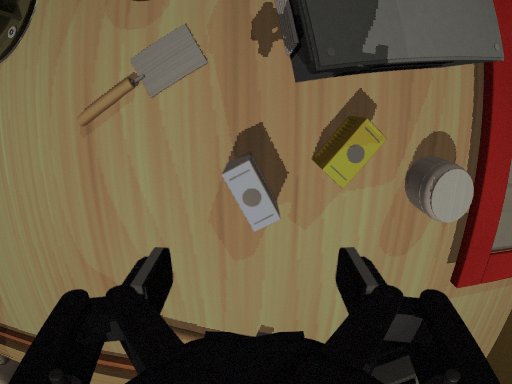

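The fresh cassette is at (251,195) and the yellow one is beside it at (349,152). I'll use a narrower opening to stay clear of the yellow one.

Emit:
arm_command:
  commands:
    - [-10,-1,0,0,0,-0.12,0.65]
    - [-20,-3,0,0,0,-0.24,0.65]
    - [-26,-3.8,20,0,0,-0.36,0.65]
    - [-26,-3.8,50,0,0,-0.485,0.65]
    - [-26,-3.8,80,0,0,-0.485,0.65]
    - [-26,-3.8,95,0,0,-0.485,0.65]
    - [-26,-3.8,95,0,0,-0.485,0.65]
    - [-26,-3.8,95,0,0,-0.485,0.65]

```text
clock: 15.57
ee_pos: [0.4611, -0.3321, 0.1582]
tcp_rot: [0.516, 0.857, 0.0, -0.001]
contact_force: [-0.0, 0.5, 1.1]
width: 0.65
grasp_force: 0.0
```

Run:
```python
from old import *
o,w=look(.07,(100,60,420,384),"w5",120)
print(o["tcp_rot"],T(o)[:2,:2])
```

```text
[ 0.4611 -0.3321  0.1582] px [231 155] [275 245] ((460.34173583984375, -332.8283996582031), (35.237022399902344, 78.29246520996094), 27.81952667236328)
[ 0.5156  0.8569  0.0003 -0.0009] [[-0.4684  0.8835]
 [ 0.8835  0.4684]]
```

Emit:
arm_command:
  commands:
    - [0,-0.9,20,0,0,0,0.65]
    - [0,-0.9,50,0,0,0,0.65]
    - [0,-0.9,80,0,0,0,0.65]
    - [0,-0.9,100,0,0,0,0.65]
    - [0,-0.9,108,0,0,0,0.65]
    - [0,-0.9,109,0,0,0,0.65]
    - [0,-0.9,109,0,0,0,0.55]
    - [0,-0.9,109,0,0,0,0.45]

```text
clock: 16.28
ee_pos: [0.4617, -0.3352, 0.052]
tcp_rot: [0.517, 0.856, 0.0, 0.002]
contact_force: [0.2, -0.5, -0.5]
width: 0.455
grasp_force: 0.0
```

Emit:
arm_command:
  commands:
    - [0,0,0,0,0,0,0.3]
    - [0,0,0,0,0,0,0]
    - [0,0,0,0,0,0,0]
    - [0,0,0,0,0,0,0]

```text
clock: 16.62
ee_pos: [0.4619, -0.3353, 0.0523]
tcp_rot: [0.517, 0.856, 0.0, 0.002]
contact_force: [0.1, 0.4, 7.5]
width: 0.404
grasp_force: 61.0
```

Emit:
arm_command:
  commands:
    - [0,0,-5,0,0,0,0]
    - [0,0,-20,0,0,0,0]
    - [0,0,-45,0,0,0,0]
    - [0,0,-80,0,0,0,0]
    - [0,0,-120,0,0,0,0]
    - [0,0,-160,0,0,0,0]
    - [0,0,-190,0,0,0,0]
    - [0,0,-210,0,0,0,0]

```text
clock: 17.28
ee_pos: [0.4605, -0.335, 0.2642]
tcp_rot: [0.517, 0.856, 0.0, 0.002]
contact_force: [1.0, -0.8, -2.1]
width: 0.404
grasp_force: 60.3
```

Emit:
arm_command:
  commands:
    - [0,0,0,0,0,0,0]
    - [0,0,0,0,0,0,0]
    - [0,0,0,0,0,0,0]

```text
clock: 17.53
ee_pos: [0.4591, -0.3337, 0.258]
tcp_rot: [0.517, 0.856, 0.0, -0.001]
contact_force: [-0.3, 0.2, -2.5]
width: 0.41
grasp_force: 60.3
```

Run:
```python
from old import *
o=robot.get_obs();print(o["ee_pos"],o["joint_positions"],o["tcp_rot"])
M=T(o);t=np.array([.598,-.048,o["ee_pos"][2]])
print(M[:3,:3].T@(t-o["ee_pos"])*1000)
```

```text
[ 0.4591 -0.3337  0.258 ] [ 0.3761  0.1337  0.2278  1.6278 -0.0305  1.3864  1.0927] [ 0.5166  0.8562  0.     -0.0014]
[188.0221 256.0898   0.092 ]
```

Emit:
arm_command:
  commands:
    - [15,20,0,0,0,0,0]
    - [38,51,0,0,0,0.05,0]
    - [61,83,0,0,0,0.1,0]
    - [84,115,0,0,0,0.15,0]
    - [107,147,0,0,0,0.2,0]
    - [130,179,0,0,0,0.25,0]
    - [153,211,0,0,0,0.29,0]
    - [170,235,0,0,0,0.29,0]

```text
clock: 18.2
ee_pos: [0.5885, -0.0698, 0.2568]
tcp_rot: [0.634, 0.773, -0.001, -0.002]
contact_force: [0.3, 0.0, -2.7]
width: 0.407
grasp_force: 60.3
```

Emit:
arm_command:
  commands:
    - [0,5,0,0,0,0,0]
    - [10,15,0,0,0,0,0]
    - [12,25,0,0,0,0,0]
    - [12,25,0,0,0,0,0]
    - [12,25,0,0,0,0,0]
    - [12,25,0,0,0,0,0]

```text
clock: 18.7
ee_pos: [0.6103, -0.0594, 0.2593]
tcp_rot: [0.636, 0.772, -0.001, -0.0]
contact_force: [-0.3, 0.3, -1.4]
width: 0.406
grasp_force: 60.4
```

Run:
```python
from old import *
o,w=look(.276,(100,60,420,384),"w6",100)
M=T(o);print(M[:2,:2],o["tcp_rot"]);pickle.dump((o,w),open("c6.pkl","wb"))
```

```text
[ 0.6103 -0.0594  0.2593] px [120  60] [257 285] ((573.1576538085938, -20.874099731445312), (60.357791900634766, 112.29478454589844), 11.412824630737305)
[[-0.1916  0.9815]
 [ 0.9815  0.1916]] [ 0.6358  0.7719 -0.0006 -0.0002]
```

View pics/w6.png

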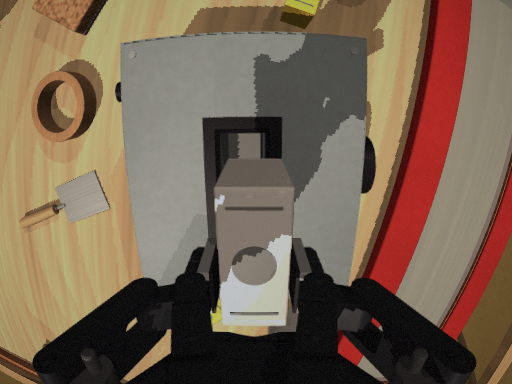

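The fresh cassette is held at (254,265) and the empty slot rim is at (243,185). I'll calculate the offset of the disc in the hand and the slot centre.

Run:
```python
from old import *
I=np.eye(4)
for f,uv,fr,h in(("c2.pkl",[253,272.5],[254,191],.021),("c6.pkl",[254.5,266],[254,187],.018)):
    o,w=pickle.load(open(f,"rb"));M=T(o);z=o["ee_pos"][2]+h
    print(f,((at(w,[uv,fr],z,o)-o["ee_pos"])@M[:3,:3])*1000)
# rim outer corners in w6: top edge
q=at(w,[[203,118],[282,116]],.15,o);print(q)
n,_=q.mean(0),0
v=q[1]-q[0];print(np.degrees(np.arctan2(v[1],v[0])))
# rim reference from c0: top edge mid vs centre
o0,d=pickle.load(open("c0.pkl","rb"));q0=at(d["wrist"],[[141,206],[217,191],[245,303],[182,311]],.15,o0);print(q0[:2].mean(0)-q0.mean(0),q0[:2].mean(0),q.mean(0))
# rim outer box in w1
```

```text
c2.pkl [[  0.8478  -1.0212 -20.9982]
 [ 41.3414  -0.5349 -20.901 ]]
c6.pkl [[  2.8052  -0.1832 -18.0011]
 [ 42.3966  -0.4162 -18.0198]]
[[ 0.5546 -0.0017  0.15  ]
 [ 0.6197  0.0123  0.15  ]]
12.107474783745857
[-0.0113  0.0543 -0.    ] [0.587  0.0048 0.15  ] [0.5872 0.0053 0.15  ]
```

Emit:
arm_command:
  commands:
    - [6,-5,0,0,0,0,0]
    - [11.2,-10,0,0,0,0,0]
    - [11.2,-10,10,0,0,0,0]
    - [11.2,-10,25,0,0,0,0]
    - [11.2,-10,40,0,0,0,0]
    - [11.2,-10,45,0,0,0,0]
    - [11.2,-10,45,0,0,0,0]
    - [11.2,-10,45,0,0,0,0]

```text
clock: 19.42
ee_pos: [0.5987, -0.0487, 0.2147]
tcp_rot: [0.635, 0.773, -0.0, -0.0]
contact_force: [0.3, 0.2, -2.4]
width: 0.406
grasp_force: 60.4
```

Emit:
arm_command:
  commands:
    - [0,0,0,0,0,0,0]
    - [0,0,0,0,0,0,0]

```text
clock: 19.58
ee_pos: [0.5995, -0.0488, 0.2159]
tcp_rot: [0.635, 0.773, 0.001, 0.001]
contact_force: [-0.7, 0.2, -1.4]
width: 0.404
grasp_force: 60.4
```

Emit:
arm_command:
  commands:
    - [-1.3,-1.2,3,0,0,0,0]
    - [-1.3,-1.2,7,0,0,0,0]
    - [-1.3,-1.2,10,0,0,0,0]
    - [-1.3,-1.2,12,0,0,0,0]
    - [-1.3,-1.2,13,0,0,0,0]
    - [-1.3,-1.2,14,0,0,0,0]
    - [-1.3,-1.2,15,0,0,0,0]
    - [-1.3,-1.2,15,0,0,0,0]

```text
clock: 20.25
ee_pos: [0.5979, -0.0502, 0.1996]
tcp_rot: [0.635, 0.773, -0.0, -0.0]
contact_force: [-0.3, -0.0, -2.3]
width: 0.406
grasp_force: 60.4
```

Emit:
arm_command:
  commands:
    - [0,0,0.5,0,0,0,0]
    - [0,0,1,0,0,0,0]
    - [0,0,1.5,0,0,0,0]
    - [0,0,2,0,0,0,0]
    - [0,0,2,0,0,0,0]

```text
clock: 20.67
ee_pos: [0.5979, -0.0502, 0.1977]
tcp_rot: [0.635, 0.773, -0.0, -0.0]
contact_force: [0.4, -0.6, -2.4]
width: 0.402
grasp_force: 60.4
```

Emit:
arm_command:
  commands:
    - [0,0,1,0,0,0,0]
    - [0,0,2,0,0,0,0]
    - [0,0,3,0,0,0,0]
    - [0,0,4,0,0,0,0]
    - [0,0,5,0,0,0,0]
    - [0,0,6,0,0,0,0]
    - [0,0,6,0,0,0,0]

```text
clock: 21.25
ee_pos: [0.5978, -0.0502, 0.1914]
tcp_rot: [0.635, 0.773, -0.0, -0.0]
contact_force: [-1.1, -1.1, -3.1]
width: 0.406
grasp_force: 60.4
```

Emit:
arm_command:
  commands:
    - [0,0,3,0,0,0,0]
    - [0,0,7,0,0,0,0]
    - [0,0,11,0,0,0,0]
    - [0,0,15,0,0,0,0]
    - [0,0,19,0,0,0,0]
    - [0,0,23,0,0,0,0]
    - [0,0,27,0,0,0,0]
    - [0,0,31,0,0,0,0]

```text
clock: 21.92
ee_pos: [0.5979, -0.0502, 0.1603]
tcp_rot: [0.635, 0.773, -0.0, -0.0]
contact_force: [0.2, 0.1, -2.6]
width: 0.4
grasp_force: 60.4
```

Emit:
arm_command:
  commands:
    - [0,0,0.7,0,0,0,0]
    - [0,0,1.4,0,0,0,0]
    - [0,0,2,0,0,0,0]
    - [0,0,2,0,0,0,0]

```text
clock: 22.25
ee_pos: [0.598, -0.0502, 0.1588]
tcp_rot: [0.635, 0.773, 0.0, 0.0]
contact_force: [0.7, -0.7, -2.2]
width: 0.409
grasp_force: 60.4
```

Emit:
arm_command:
  commands:
    - [0,0,1,0,0,0,0]
    - [0,0,2,0,0,0,0]
    - [0,0,2,0,0,0,0.5]
    - [0,0,2,0,0,0,0.7]
    - [0,0,2,0,0,0,0.8]
    - [0,0,2,0,0,0,0.8]

```text
clock: 22.75
ee_pos: [0.5983, -0.0503, 0.1573]
tcp_rot: [0.635, 0.773, 0.0, 0.0]
contact_force: [0.7, -0.3, -0.9]
width: 0.797
grasp_force: 0.0
```

Emit:
arm_command:
  commands:
    - [0,0,-5,0,0,0,0.8]
    - [0,0,-20,0,0,0,0.8]
    - [0,0,-40,0,0,0,0.8]
    - [0,0,-60,0,0,0,0.8]
    - [2,0,-60,0,0,0,0.5]
    - [2,0,-60,0,0,0,0]
    - [2,0,-60,0,0,0,0]
    - [2,0,-60,0,0,0,0]

```text
clock: 23.42
ee_pos: [0.5969, -0.0482, 0.2156]
tcp_rot: [0.635, 0.773, -0.001, -0.001]
contact_force: [0.7, -0.6, -1.5]
width: 0.24
grasp_force: 0.0
```

Run:
```python
from old import *
o,w=look(.174,(120,100,400,384),"w7")
cv2.imwrite("pics/w7c.png",w["image"])
print(o["width"],o["contact_force"])
```

```text
[ 0.5969 -0.0482  0.2156] px [124 136] [212 288] ((535.7010498046875, -59.31296920776367), (65.13481903076172, 116.19925689697266), 11.274271011352539)
0.24009498747738547 [ 0.7328 -0.6086 -1.5011]
```

View pics/w7.png

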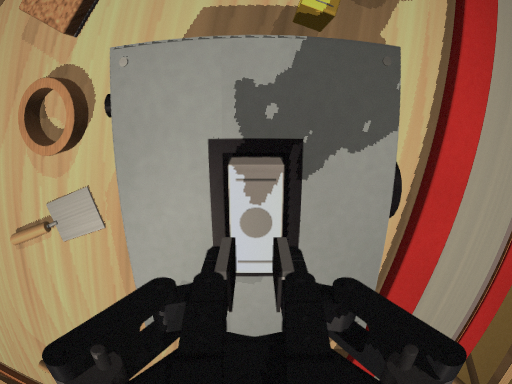

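The fresh cassette stands loose in the bay at (255,215). Now I push it down with the fingers shut.

Emit:
arm_command:
  commands:
    - [0,0,0,0,0,0,0]
    - [0,0,0,0,0,0,0]
    - [0,0,10,0,0,0,0]
    - [0,0,22,0,0,0,0]
    - [0,0,32,0,0,0,0]
    - [0,0,36,0,0,0,0]
    - [0,0,38,0,0,0,0]
    - [0,0,38,0,0,0,0]

```text
clock: 24.13
ee_pos: [0.5971, -0.0483, 0.1777]
tcp_rot: [0.635, 0.773, -0.0, -0.001]
contact_force: [-0.2, 0.4, 0.9]
width: -0.0
grasp_force: 0.0
```

Emit:
arm_command:
  commands:
    - [0,0,1,0,0,0,0]
    - [0,0,2,0,0,0,0]
    - [0,0,3,0,0,0,0]
    - [0,0,4,0,0,0,0]
    - [0,0,5,0,0,0,0]
    - [0,0,6,0,0,0,0]
    - [0,0,7,0,0,0,0]
    - [0,0,8,0,0,0,0]

```text
clock: 24.8
ee_pos: [0.5977, -0.0483, 0.171]
tcp_rot: [0.635, 0.773, 0.0, 0.0]
contact_force: [-0.2, -0.5, 1.5]
width: 0.0
grasp_force: 0.9
```

Emit:
arm_command:
  commands:
    - [0,0,1,0,0,0,0]
    - [0,0,2,0,0,0,0]
    - [0,0,3,0,0,0,0]
    - [0,0,4,0,0,0,0]
    - [0,0,5,0,0,0,0]
    - [0,0,6,0,0,0,0]
    - [0,0,7,0,0,0,0]
    - [0,0,8,0,0,0,0]

```text
clock: 25.47
ee_pos: [0.5977, -0.0483, 0.1628]
tcp_rot: [0.635, 0.773, 0.0, 0.0]
contact_force: [0.0, -0.6, 2.6]
width: 0.004
grasp_force: 1.4
```

Emit:
arm_command:
  commands:
    - [0,0,1,0,0,0,0]
    - [0,0,2,0,0,0,0]
    - [0,0,3,0,0,0,0]
    - [0,0,4,0,0,0,0]
    - [0,0,5,0,0,0,0]
    - [0,0,6,0,0,0,0]
    - [0,0,7,0,0,0,0]
    - [0,0,8,0,0,0,0]

```text
clock: 26.13
ee_pos: [0.5977, -0.0483, 0.1548]
tcp_rot: [0.635, 0.773, 0.0, 0.0]
contact_force: [-0.2, 0.8, 3.1]
width: -0.006
grasp_force: 1.9
```

Emit:
arm_command:
  commands:
    - [0,0,1,0,0,0,0]
    - [0,0,2,0,0,0,0]
    - [0,0,3,0,0,0,0]
    - [0,0,4,0,0,0,0]
    - [0,0,5,0,0,0,0]
    - [0,0,6,0,0,0,0]
    - [0,0,7,0,0,0,0]
    - [0,0,8,0,0,0,0]

```text
clock: 26.8
ee_pos: [0.5977, -0.0483, 0.1468]
tcp_rot: [0.635, 0.773, 0.0, 0.0]
contact_force: [-1.1, -0.5, 4.6]
width: 0.005
grasp_force: 2.3
```

Emit:
arm_command:
  commands:
    - [0,0,0.5,0,0,0,0]
    - [0,0,1,0,0,0,0]
    - [0,0,1.5,0,0,0,0]
    - [0,0,2,0,0,0,0]
    - [0,0,2.5,0,0,0,0]
    - [0,0,3,0,0,0,0]
    - [0,0,3,0,0,0,0]

```text
clock: 27.38
ee_pos: [0.5976, -0.0483, 0.1437]
tcp_rot: [0.635, 0.773, 0.0, 0.0]
contact_force: [0.4, 0.4, 4.9]
width: -0.001
grasp_force: 2.2
```

Emit:
arm_command:
  commands:
    - [0,0,0.6,0,0,0,0]
    - [0,0,1.2,0,0,0,0]
    - [0,0,1.8,0,0,0,0]
    - [0,0,2.4,0,0,0,0]
    - [0,0,3,0,0,0,0]
    - [0,0,3.6,0,0,0,0]
    - [0,0,4.2,0,0,0,0]
    - [0,0,4.2,0,0,0,0]

```text
clock: 28.05
ee_pos: [0.5976, -0.0483, 0.1395]
tcp_rot: [0.635, 0.773, 0.0, 0.0]
contact_force: [0.6, -0.2, 4.4]
width: -0.001
grasp_force: 2.5
```

Emit:
arm_command:
  commands:
    - [0,0,0.4,0,0,0,0]
    - [0,0,0.8,0,0,0,0]
    - [0,0,1.2,0,0,0,0]
    - [0,0,1.2,0,0,0,0]

```text
clock: 28.38
ee_pos: [0.5977, -0.0483, 0.1387]
tcp_rot: [0.635, 0.773, 0.0, 0.0]
contact_force: [0.4, -0.8, 6.6]
width: 0.004
grasp_force: 3.2
```

Emit:
arm_command:
  commands:
    - [0,0,0.4,0,0,0,0]
    - [0,0,0.8,0,0,0,0]
    - [0,0,1.2,0,0,0,0]
    - [0,0,1.6,0,0,0,0]
    - [0,0,1.9,0,0,0,0]
    - [0,0,1.9,0,0,0,0]

```text
clock: 28.88
ee_pos: [0.5978, -0.0482, 0.1378]
tcp_rot: [0.635, 0.773, 0.0, 0.0]
contact_force: [-2.2, -0.2, 11.0]
width: -0.004
grasp_force: 5.5
```

Emit:
arm_command:
  commands:
    - [0,0,0.4,0,0,0,0]
    - [0,0,0.8,0,0,0,0]
    - [0,0,0.8,0,0,0,0]

```text
clock: 29.13
ee_pos: [0.5979, -0.0483, 0.1375]
tcp_rot: [0.635, 0.773, 0.0, 0.0]
contact_force: [-3.7, 0.6, 13.3]
width: 0.0
grasp_force: 6.5
```

Same force as the first time. Now I let go slowly and check whether it stays down.

Emit:
arm_command:
  commands:
    - [0,0,-1,0,0,0,0]
    - [0,0,-2.5,0,0,0,0]
    - [0,0,-4,0,0,0,0]
    - [0,0,-6,0,0,0,0]
    - [0,0,-8,0,0,0,0]
    - [0,0,-10,0,0,0,0]
    - [0,0,-13,0,0,0,0]
    - [0,0,-16,0,0,0,0]

```text
clock: 29.8
ee_pos: [0.5965, -0.0483, 0.1507]
tcp_rot: [0.635, 0.773, -0.001, -0.001]
contact_force: [-0.2, -0.4, -0.4]
width: -0.004
grasp_force: 0.0
```

Emit:
arm_command:
  commands:
    - [0,0,-2,0,0,0,0]
    - [0,0,-5,0,0,0,0]
    - [0,0,-5,0,0,0,0]

```text
clock: 30.05
ee_pos: [0.5976, -0.0483, 0.1569]
tcp_rot: [0.635, 0.773, 0.0, 0.0]
contact_force: [0.9, -0.6, -0.4]
width: 0.002
grasp_force: 0.0
```

No contact, so the cassette stayed down and is held. I'll retreat and verify by measurement, without viewing another picture.

Emit:
arm_command:
  commands:
    - [0,0,-15,0,0,0,0]
    - [0,0,-40,0,0,0,0]
    - [0,0,-75,0,0,0,0]
    - [0,0,-110,0,0,0,0]
    - [0,0,-130,0,0,0,0]
    - [0,0,-130,0,0,0,0]
    - [0,0,-130,0,0,0,0]

```text
clock: 30.63
ee_pos: [0.5982, -0.0483, 0.2881]
tcp_rot: [0.635, 0.773, 0.001, 0.001]
contact_force: [0.3, -0.3, -1.3]
width: -0.002
grasp_force: 0.0
```

Run:
```python
from old import *
o,w=look(.147,(190,120,320,270),"w8")
s=eyes.capture("side");e0=pickle.load(open("c0.pkl","rb"))[1]["side"]
hsv=cv2.cvtColor(s["image"],cv2.COLOR_BGR2HSV);m=((hsv[...,2]>120)&(hsv[...,1]<50)).astype(np.uint8);m[:270]=0;m[:,:240]=0;m[:,335:]=0
c=max(cv2.findContours(m,0,2)[0],key=cv2.contourArea).reshape(-1,2)
print("tub cassette",cv2.boundingRect(c),np.round(cv2.minAreaRect((at(s,c,.074)[:,:2]*1000).astype(np.float32))[0:2]))
```

```text
[ 0.5982 -0.0483  0.2881] px [236 144] [271 220] ((597.1892700195312, -47.20368576049805), (34.51665115356445, 78.14186096191406), 11.08578109741211)
tub cassette (278, 331, 18, 13) [[494. 359.]
 [ 35.  23.]]
```

The size at 147 mm height matches the held state (34.5 x 78.1 mm, against 34.0 x 78.0 at the start).

```bash
python3 -c "
from workcell import robot
print(robot.job_done())"
```

```text
the job is handed in; nothing more can be done
None
```

I handed the job in at about 31 s: the spent cassette was last seen standing upright in the tub, and the fresh one is held down in the bay, pushed in with about 13 N.

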